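Start the bass-bar press screws by feel, and spare the crossed one

ROBOT

A 6-joint arm with a two-finger parallel gripper is mounted at the origin on the work surface. World frame = base frame: x ahead of the robot, y to its left, z up, the work surface at z = 0. Lengths are in m, angles in degrees, forces in N, time in s.
With the tool pointing down it reaches from about 0.375 to 0.9 m from the base axis. Payload 3.1 kg.
Tool frame: the origin (TCP) lies between the finger pads; the fingertips stand 11 mm ahead of it and the grasp point (between the pads) lies 8 mm behind it; z points along the fingers, y is the line along which they close (so a half turn about z gives the same grasp; the last joint's range is limited). The gripper opens to 87 mm and grips with 3 to 60 N. Pads are 19 mm wide; open, the fingers measure 117 mm over their backs; the gripper's body (75 mm by 190 mm) begins 51 mm behind the grasp point.
Start: joints at [57.324, 30.224, 82.088, -0, 67.689, -10.227], TCP at [0.239, 0.578, 0.208] pointing down, gripper open.
Joint ranges: [-176.69, 176.69], [-43.24, 126.21], [12.49, 139.97], [-82, 262], [0, 151.66], [-163.58, 163.58]. Speed limits (degrees/s): [159.86, 159.86, 180, 180, 180, 180].

INTERFACE

Orientations are given as a 3x3 rotation matrix whose columns are the frame's x, y, z axes.
In Python, from rig import bot, viewer, workorder, nets gives the robot as it stands. The module is installed in compiled form; this text tells all that it offers.
- The arm moves only by the tool move_arm, never from a script. Its argument "increments" is a list of rows, each a list of 7 numbers: the shift along the tool's x, y, z normalised to -1 to 1, where 1 is 0.3 m, then the turn, a rotation vector about the tool's x, y, z normalised to -1 to 1, where 1 is pi rad, then the opening, from 0 (shut) to 1 (fully open). In form: [[tx, ty, tz, wx, wy, wz, grip], ...]. A call has 1 to 10 rows; each row is the pose to reach, as a shift and turn from the pose commanded when the call began, along the tool's axes at that moment, turning the shorter way round; what a row does not reach only later rows make up. A row lasts 1/12 s, in which the tool goes at most 41.7 mm and 7.16 degrees, less where a joint would pass 70% of its speed; a pose out of reach is approached as far as the arm can. A call with a number of a shift or a turn outside -1 to 1 is refused whole. A call with a gripper value outside its range is refused whole. The fingers move at their own pace and stop on an object; the grip force is fixed at half the most. Time passes only in rows, so rows that repeat a pose let the fingers close. It gives the time, the measured TCP pose, the force, the opening and the grip force at its end, in the units of the state.
- bot.read_state(): the state, without advancing time (a new reading comes with each control period).
- viewer.capture(name): name is "side" or "top"; returns a dict with "image" (420x560x3 uint8, blue, green, red), "K" (3x3 intrinsics, pixels), "dist" ([k1, k2, p1, p2, k3] as OpenCV has them; the pictures are not rectified), "eye" and "orientation" of the camera in the world. Camera axes: x right, y up, looking along -z (the intrinsics and any distortion apply to the point x, -y, -z); pixel columns grow to the right and rows downward; lengths in m; the calibration is good to about 2 mm. A picture is of the moment at which its call begins. There is no depth.
- workorder.hand_in(): hands the job in; it is judged then, once.
Trained networks look in the newest picture that a camera, given by its name, has taken for a name from the list of things; names that differ only in an ending like _2 or _b are one class to them, and where a whole thing is asked for, a point or a joint stands for the part that bears it (a point fixed in the world has none). Each returns a list of dicts, best first, with "conf" (0 to 1); they miss things now and then, are a little off and sometimes report something else, mostly with a low value. They report only what shows in the picture. A call takes as long as a camera call.
- nets.find_in(camera, thing): "location" ([column, row] in pixels, amid what is visible of it).
The state is a dict: "time_s": time; "joint_positions": joint angles; "qvel": joint speeds; "tau": joint torques, N m; "position": TCP position; "tcp_rot": TCP orientation; "force": force on the tool from outside, world axes, zero at the start; "moment": the same for the moment, N m; "opening": opening from 0.0 (shut) to 1.0 (fully open); "grasp_force": force on a finger pad.
Only numpy, scipy, OpenCV 4.12 (cv2) and the standard library are available. Lean on these libraries where they do the work, as an engineer would, in place of code of your own. Each camera call takes 0.05 s, during which the arm holds its last target. There are 200 camera calls.

TASK

Try both clamp screws of the bass-bar press by turning their knobs clockwise with a light hand: one of the two has a crossed thread, and you can only feel which. Where a screw binds early, stop at once, never force it, and turn it back to where it started; wind the sound one fully home so that its foot bears on the bass bar. At the end let go of both, and leave the other things on the bench alone.

Things in the scene. Friction and masses are not known exactly. Their poses are not given: they have to be found in the camera images.
- press: wooden bass-bar gluing press, fixed to the bench: base 240 x 430 x 18 mm, on it a violin front with the pale bass bar; above, a beech beam along y, 50 mm wide, 430 long, top 111 mm above the bench, on two steel posts with 8 mm nuts at its ends. Origin: centre of the base's underside; y along the beam, z up; yaw within 0.5 rad
- threads: the two threads inside the beam; only their brass collars (28 mm wide, 6 mm high) show under the knobs. Fixed; origin and axes as the press. Which one is crossed cannot be seen. A binding thread is loaded 16 mm from its screw's axis: 30 N there damages it, about 0.45 N m at the knob. Turning a knob loads nothing else here
- left_knob (a point): black fluted round knob of the left clamp screw, 38 mm wide, 28 mm tall, upright axis, red top with a white line; 75 mm along +y from the press's middle. Point: on the axis at mid height, about 147 mm above the bench at the start, 22 mm free between knob and beam. Sinks 2.5 mm per rad as it is screwed in. Grip it from above at any yaw; re-grip to turn far
- right_knob (a point): black fluted round knob of the right clamp screw, 38 mm wide, 28 mm tall, upright axis, red top with a white line; 75 mm along -y from the press's middle. Point: on the axis at mid height, about 147 mm above the bench at the start, 22 mm free between knob and beam. Sinks 2.5 mm per rad as it is screwed in. Grip it from above at any yaw; re-grip to turn far
- left_screw (a joint): left screw's turning in rad: positive clockwise from above = screwing in. Starts at 0 to 0.1, lower stop -0.25, firm stop at 3.0 = fully home, foot on the bass bar. Sound: steady light drag, about 0.06 N m. Crossed: as light at first, begins to bind between 0.4 and 0.9, then springy, 0.9 N m more per rad. Let go while bound, it springs back a little; else it stays where left
- right_screw (a joint): right screw's turning in rad: positive clockwise from above = screwing in. Starts at 0 to 0.1, lower stop -0.25, firm stop at 3.0 = fully home, foot on the bass bar. Sound: steady light drag, about 0.06 N m. Crossed: as light at first, begins to bind between 0.4 and 0.9, then springy, 0.9 N m more per rad. Let go while bound, it springs back a little; else it stays where left
- glue_jar: glass glue jar with a red cap, 56 mm wide and 75 mm tall, standing loose on the bench; origin at its underside; leave it alone
- block_plane: small steel block plane 130 x 46 mm, 38 mm tall, loose on the bench; origin at its underside; leave it alone
- spool_clamp: loose wooden spool clamp, two maple discs 32 mm wide on a brass rod, 89 mm tall, standing; origin at its underside; leave it alone

How it is judged:
By the outcome, as a careful person would: the job done as asked, in the order asked, and still so for the second after the job is handed in, with the robot touching nothing.
It also fails if it takes over 64 s, if anything falls off the work surface, if the arm or the gripper's body presses on something with over 40 N, if the wrist force passes 120 N, or if a joint passes its speed limit or range.

## Working session

There is one attempt and no reset: what is moved stays moved. The work goes in short steps, Python scripts to look and compute and a tool call to move; the robot and the scene stay as the last step left them, time stands still between calls to the robot, and variables do not carry over. Pictures are saved under pics/ and viewed, at most 10 in all, crops included, and the job is handed in when it is done.

Besides the shell and the picture viewer there is one more tool, called after ">>>" by a JSON object that holds its "method" and its "body", one argument or row to a line. move_arm: Moves the arm, as the interface text tells. Its arguments: {"type":"object","properties":{"increments":{"type":"array"}},"required":["increments"]}

```bash
mkdir -p pics
cat > h.py <<'E'
import numpy as np, cv2
from rig import bot, viewer, workorder, nets
def ray(c,px):
    u=cv2.undistortPoints(np.array([[px]],float),np.array(c['K']),np.array(c['dist']))[0,0]
    R=np.array(c['orientation']); d=R@np.array([u[0],-u[1],-1.0]); return np.array(c['eye']),d/np.linalg.norm(d)
def tri(rs):
    A=np.zeros((3,3));b=np.zeros(3)
    for e,d in rs:
        P=np.eye(3)-np.outer(d,d);A+=P;b+=P@e
    return np.linalg.solve(A,b)
def atz(r,z): e,d=r; return e+d*(z-e[2])/d[2]
E
python3 - <<'E'
from h import *
C={}
for n in("side","top"):
    C[n]=viewer.capture(n);cv2.imwrite(f'pics/{n}0.png',C[n]['image']);print(n,np.round(C[n]['eye'],3))
    for t in("left_knob","right_knob","press","glue_jar","block_plane","spool_clamp"):
        for r in nets.find_in(n,t)[:3]: print(n,t,np.round(r['location'],1),round(r['conf'],2),np.round(atz(ray(C[n],r['location']),.147),3))
s=bot.read_state();print({k:np.round(v,3).tolist() for k,v in s.items()})
E
```

```text
side [ 0.352 -0.886  0.686]
side left_knob [274.3 181. ] 0.62 [0.527 0.111 0.147]
side right_knob [305.7 210.3] 0.75 [ 0.575 -0.046  0.147]
side press [288.8 240.6] 0.72 [ 0.511 -0.16   0.147]
side glue_jar [242.5 171.2] 0.52 [0.45  0.182 0.147]
side block_plane [285.9 382.6] 0.86 [ 0.437 -0.506  0.147]
side spool_clamp [290.8 166.3] 0.75 [0.588 0.191 0.147]
top [0.336 0.006 1.335]
top left_knob [226.9 213.4] 0.76 [0.533 0.103 0.147]
top right_knob [278.8 199. ] 0.59 [ 0.572 -0.035  0.147]
top press [252.1 216.2] 0.73 [0.525 0.036 0.147]
top glue_jar [121.7 239.1] 0.75 [0.462 0.378 0.147]
top block_plane [399.4 249.8] 0.71 [ 0.437 -0.355  0.147]
top block_plane [120.4 180.4] 0.57 [0.621 0.391 0.147]
top spool_clamp [120.3 179.5] 0.46 [0.623 0.392 0.147]
{'time_s': 0.7, 'joint_positions': [57.328, 30.218, 82.088, -0.001, 67.689, -10.227], 'qvel': [-0.025, -0.095, 0.027, -0.01, -0.001, -0.034], 'tau': [0.0, -43.986, -17.695, 0.063, 0.05, 0.0], 'position': [0.239, 0.578, 0.208], 'tcp_rot': [[-0.924, 0.382, 0.0], [0.382, 0.924, 0.0], [-0.0, 0.0, -1.0]], 'force': [0.806, -0.13, 0.087], 'moment': [-0.033, 0.019, -0.017], 'grasp_force': 0.0, 'opening': 1.002}
```

View pics/top0.png

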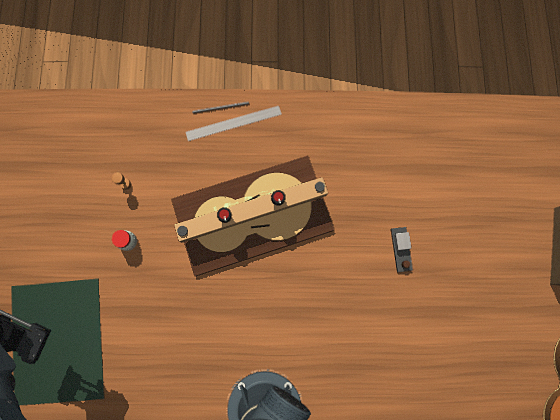

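View pics/side0.png

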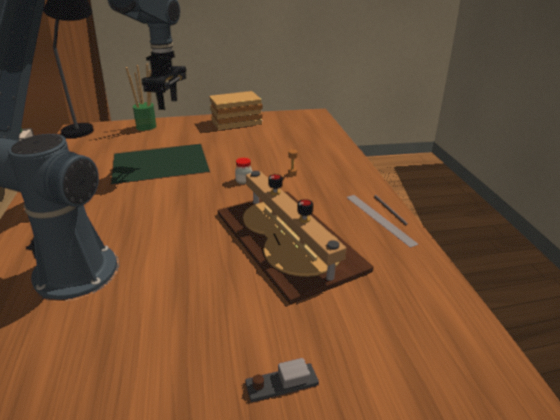

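The top view shows the beam with red-topped knobs near (224,214) and (278,198). The side view shows them near (275,181) and (306,207). Next I'll refine both from the red tops.

```bash
cat >> h.py <<'E'
def red(im,px,r=14):
    x,y=map(int,px); a=im[y-r:y+r+1,x-r:x+r+1].astype(int)
    m=((a[...,2]>110)&(a[...,1]<60)&(a[...,0]<70)).astype('uint8')
    n,l,s,c=cv2.connectedComponentsWithStats(m)
    if n<2: return None,0
    k=1+np.argmax(s[1:,4]); return c[k]+[x-r,y-r],s[k,4]
E
python3 - <<'E'
from h import *
C={n:viewer.capture(n) for n in("side","top")}
G={"left":dict(top=(224,214),side=(275,181)),"right":dict(top=(278,198),side=(306,207))}
for k in G:
    rs=[]
    for n in C:
        p,a=red(C[n]['image'],G[k][n],10);rs.append(ray(C[n],p));print(k,n,p,a,np.round(atz(rs[-1],.161),4))
    print(k,'tri',np.round(tri(rs),4))
t=C['top']['image'][170:240,200:300];cv2.imwrite('pics/c.png',cv2.resize(t,None,fx=8,fy=8,interpolation=cv2.INTER_CUBIC))
E
```

```text
left side [275.45833333 175.66666667] 24 [0.5304 0.1144 0.161 ]
left top [223.56451613 213.38709677] 62 [0.5302 0.1103 0.161 ]
left tri [0.5297 0.1101 0.1633]
right side [305.61764706 201.85294118] 34 [ 0.5781 -0.031   0.161 ]
right top [278.01639344 195.7704918 ] 61 [ 0.5782 -0.0323  0.161 ]
right tri [ 0.5779 -0.0322  0.1618]
```

View pics/c.png

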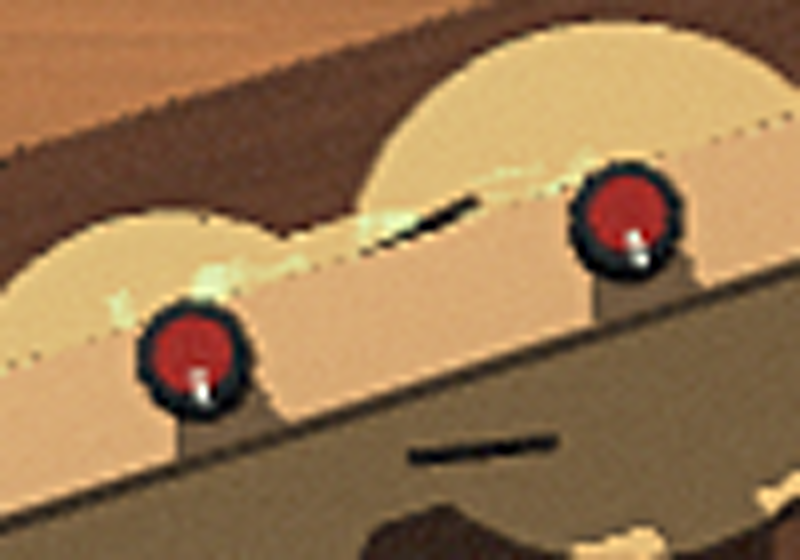

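The outer rings and red discs put the left knob at about (0.5285, 0.110) and the right at about (0.576, -0.0325). They are 150 mm apart, as they should be. Both white lines point towards the robot. I'm moving above the left knob.

>>> {"method": "move_arm", "body": {
  "increments": [
    [-0.1, -0.07, 0, 0, 0, 0, 1],
    [-0.2, -0.144, 0, 0, 0, 0, 1],
    [-0.3, -0.216, 0, 0, 0, 0, 1],
    [-0.4, -0.288, 0, 0, 0, 0, 1],
    [-0.5, -0.36, 0, 0, 0, 0, 1],
    [-0.6, -0.432, 0, 0, 0, 0, 1],
    [-0.7, -0.504, 0, 0, 0, 0, 1],
    [-0.744, -0.536, 0, 0, 0, 0, 1],
    [-0.744, -0.536, 0, 0, 0, 0, 1]
  ]
}}

```text
time_s: 1.55
position: [0.3856, 0.3411, 0.2085]
tcp_rot: [[-0.922, 0.386, 0.001], [0.386, 0.922, -0.001], [-0.001, -0.0, -1.0]]
force: [-0.1, -0.1, -0.3]
opening: 0.998
grasp_force: 0.0
```

>>> {"method": "move_arm", "body": {
  "increments": [
    [-0.1, -0.07, 0, 0, 0, 0, 0.8],
    [-0.2, -0.144, 0, 0, 0, 0, 0.8],
    [-0.3, -0.216, 0, 0, 0, 0, 0.8],
    [-0.4, -0.288, 0, 0, 0, 0, 0.8],
    [-0.5, -0.36, 0, 0, 0, 0, 0.8],
    [-0.6, -0.432, 0, 0, 0, 0, 0.8],
    [-0.7, -0.504, 0, 0, 0, 0, 0.8],
    [-0.744, -0.536, 0, 0, 0, 0, 0.8],
    [-0.744, -0.536, 0, 0, 0, 0, 0.8],
    [-0.744, -0.536, 0, 0, 0, 0, 0.8]
  ]
}}

```text
time_s: 2.38
position: [0.5285, 0.1102, 0.2081]
tcp_rot: [[-0.924, 0.383, -0.0], [0.383, 0.924, 0.001], [0.001, 0.001, -1.0]]
force: [-0.3, 0.8, -0.4]
opening: 0.799
grasp_force: 0.0
```

Run:
```python
from h import *
s=bot.read_state();print({k:np.round(v,4).tolist() for k,v in s.items()})
c=viewer.capture("side");t=c['image'][90:240,190:390];cv2.imwrite('pics/s1.png',cv2.resize(t,None,fx=4,fy=4,interpolation=cv2.INTER_CUBIC))
R=np.array(s['tcp_rot']);print(np.round(R.T@(np.array([.5285,.110,.141])-s['position'])/.3,4))
```

```text
{'time_s': 2.3833, 'joint_positions': [-0.1148, 23.6935, 94.3313, 0.0574, 62.0039, -67.6084], 'qvel': [1.9707, -0.6048, 1.7532, 0.197, 0.3452, 0.0284], 'tau': [-1.1672, -36.876, -16.7745, -0.0982, -0.0193, -0.0211], 'position': [0.5285, 0.1102, 0.2081], 'tcp_rot': [[-0.9237, 0.3832, -0.0005], [0.3832, 0.9237, 0.0009], [0.0008, 0.0006, -1.0]], 'force': [-0.27, 0.8216, -0.3618], 'moment': [0.0164, 0.0462, 0.0561], 'grasp_force': 0.0, 'opening': 0.7993}
[-0.0004 -0.0008  0.2237]
```

View pics/s1.png

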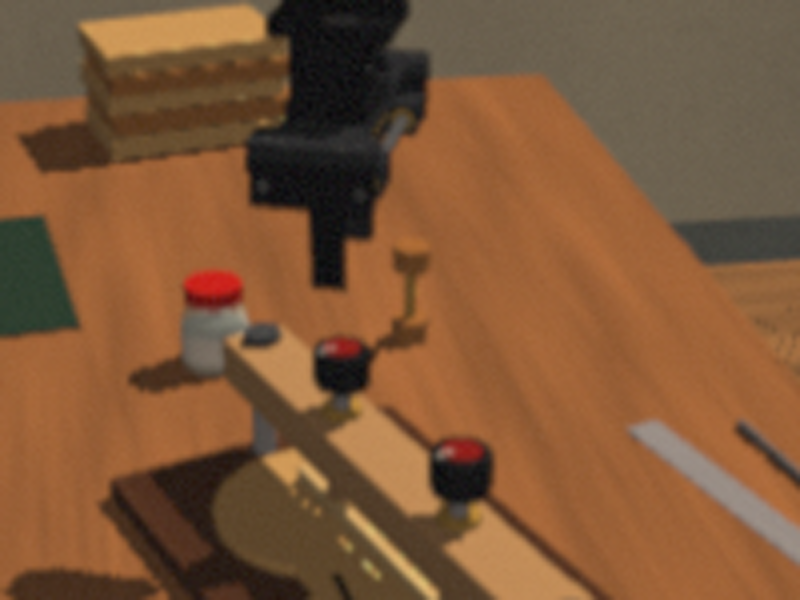

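The gripper stands over the left knob with its fingers open. Lowering and closing.

>>> {"method": "move_arm", "body": {
  "increments": [
    [0, 0, 0.06, 0, 0, 0, 0.8],
    [0, 0, 0.12, 0, 0, 0, 0.8],
    [0, 0, 0.18, 0, 0, 0, 0.8],
    [0, 0, 0.224, 0, 0, 0, 0.75],
    [0, 0, 0.224, 0, 0, 0, 0.65],
    [0, 0, 0.224, 0, 0, 0, 0.55],
    [0, 0, 0.224, 0, 0, 0, 0.5],
    [0, 0, 0.224, 0, 0, 0, 0.48]
  ]
}}

```text
time_s: 3.1
position: [0.529, 0.1107, 0.1422]
tcp_rot: [[-0.925, 0.381, 0.002], [0.381, 0.925, 0.0], [-0.002, 0.001, -1.0]]
force: [-1.0, 0.4, 0.3]
opening: 0.542
grasp_force: 0.0
```

>>> {"method": "move_arm", "body": {
  "increments": [
    [0, 0, 0, 0, 0, 0, 0.45],
    [0, 0, 0, 0, 0, 0, 0.4],
    [0, 0, 0, 0, 0, 0, 0.3],
    [0, 0, 0, 0, 0, 0, 0.3],
    [0, 0, 0, 0, 0, 0, 0.3],
    [0, 0, 0, 0, 0, 0, 0.3]
  ]
}}

```text
time_s: 3.6
position: [0.5287, 0.1096, 0.1418]
tcp_rot: [[-0.924, 0.382, 0.001], [0.382, 0.924, -0.001], [-0.001, -0.0, -1.0]]
force: [-1.3, -2.0, 5.2]
opening: 0.421
grasp_force: 30.0
```

```bash
cat >> h.py <<'E'
def st():
    s=bot.read_state();R=np.array(s['tcp_rot'])
    print(round(s['time_s'],2),'F',np.round(s['force'],2),'M',np.round(s['moment'],3),'toolF',np.round(R.T@s['force'],2),'pos',np.round(s['position'],4),'yaw',round(np.degrees(np.arctan2(R[1,0],R[0,0])),2),'J6',round(s['joint_positions'][5],1),'tau6',round(s['tau'][5],3),'op',round(s['opening'],3),'g',s['grasp_force'])
E
python3 -c "from h import *;st()"
```

```text
3.6 F [-1.33 -2.01  5.23] M [-0.37   0.287  0.026] toolF [ 0.45 -2.36 -5.23] pos [0.5287 0.1096 0.1418] yaw 157.55 J6 -67.7 tau6 0.026 op 0.421 g 30.001312494277954
```

Centred grip with small forces. Now light test turns.

>>> {"method": "move_arm", "body": {
  "increments": [
    [0, 0, 0.0006, 0, 0, 0.022, 0.3],
    [0, 0, 0.0012, 0, 0, 0.044, 0.3],
    [0, 0, 0.0018, 0, 0, 0.067, 0.3],
    [0, 0, 0.0018, 0, 0, 0.067, 0.3]
  ]
}}

```text
time_s: 3.93
position: [0.5287, 0.1096, 0.1412]
tcp_rot: [[-0.822, 0.569, 0.001], [0.569, 0.822, -0.001], [-0.001, -0.0, -1.0]]
force: [-1.1, -1.6, 6.0]
opening: 0.417
grasp_force: 30.0
```

```bash
python3 -c "from h import *;st()"
```

```text
3.93 F [-1.09 -1.6   5.96] M [-0.395  0.232 -0.064] toolF [-0.02 -1.93 -5.96] pos [0.5287 0.1096 0.1412] yaw 145.33 J6 -55.4 tau6 0.298 op 0.417 g 30.003315210342407
```

>>> {"method": "move_arm", "body": {
  "increments": [
    [0, 0, 0.0005, 0, 0, 0.02, 0.3],
    [0, 0, 0.001, 0, 0, 0.04, 0.3],
    [0, 0, 0.0015, 0, 0, 0.056, 0.3],
    [0, 0, 0.0015, 0, 0, 0.056, 0.3]
  ]
}}

```text
time_s: 4.27
position: [0.5286, 0.1095, 0.1408]
tcp_rot: [[-0.711, 0.703, 0.001], [0.703, 0.711, -0.001], [-0.001, 0.0, -1.0]]
force: [-0.6, -2.7, 6.1]
opening: 0.422
grasp_force: 30.0
```

```bash
python3 -c "from h import *;st()"
```

```text
4.27 F [-0.56 -2.73  6.13] M [-0.389  0.294 -0.066] toolF [-1.53 -2.34 -6.13] pos [0.5286 0.1095 0.1408] yaw 135.29 J6 -45.4 tau6 0.186 op 0.422 g 30.00308007001877
```

>>> {"method": "move_arm", "body": {
  "increments": [
    [0, 0, 0.0005, 0, 0, 0.02, 0.3],
    [0, 0, 0.001, 0, 0, 0.04, 0.3],
    [0, 0, 0.0012, 0, 0, 0.05, 0.3],
    [0, 0, 0.0012, 0, 0, 0.05, 0.3]
  ]
}}

```text
time_s: 4.6
position: [0.5286, 0.1095, 0.1404]
tcp_rot: [[-0.592, 0.806, 0.001], [0.806, 0.592, -0.001], [-0.001, 0.0, -1.0]]
force: [-0.5, -1.6, 6.3]
opening: 0.416
grasp_force: 30.0
```

```bash
python3 -c "from h import *;st()"
```

```text
4.6 F [-0.54 -1.64  6.31] M [-0.475  0.326 -0.084] toolF [-1.01 -1.4  -6.31] pos [0.5286 0.1095 0.1404] yaw 126.33 J6 -36.4 tau6 0.093 op 0.416 g 30.0027734041214
```

Total turned so far is 31° (0.545 rad).

>>> {"method": "move_arm", "body": {
  "increments": [
    [0, 0, 0.0005, 0, 0, 0.02, 0.3],
    [0, 0, 0.001, 0, 0, 0.04, 0.3],
    [0, 0, 0.001, 0, 0, 0.04, 0.3]
  ]
}}

```text
time_s: 4.85
position: [0.5285, 0.1095, 0.14]
tcp_rot: [[-0.486, 0.874, 0.0], [0.874, 0.486, -0.001], [-0.001, 0.0, -1.0]]
force: [-1.4, -2.4, 5.3]
opening: 0.418
grasp_force: 30.0
```

```bash
python3 -c "from h import *;st()"
```

```text
4.85 F [-1.42 -2.39  5.31] M [-0.406  0.257 -0.056] toolF [-1.4 -2.4 -5.3] pos [0.5285 0.1095 0.14  ] yaw 119.07 J6 -29.2 tau6 0.247 op 0.418 g 30.003133714199066
```

>>> {"method": "move_arm", "body": {
  "increments": [
    [0, 0, 0.0005, 0, 0, 0.02, 0.3],
    [0, 0, 0.001, 0, 0, 0.04, 0.3],
    [0, 0, 0.001, 0, 0, 0.04, 0.3]
  ]
}}

```text
time_s: 5.1
position: [0.5285, 0.1095, 0.1397]
tcp_rot: [[-0.373, 0.928, 0.0], [0.928, 0.373, -0.001], [-0.001, 0.0, -1.0]]
force: [-2.3, -2.5, 5.4]
opening: 0.417
grasp_force: 30.0
```

```bash
python3 -c "from h import *;st()"
```

```text
5.1 F [-2.27 -2.46  5.38] M [-0.476  0.344 -0.045] toolF [-1.44 -3.02 -5.38] pos [0.5285 0.1095 0.1397] yaw 111.87 J6 -22.0 tau6 0.247 op 0.417 g 30.00308185815811
```

>>> {"method": "move_arm", "body": {
  "increments": [
    [0, 0, 0.0005, 0, 0, 0.02, 0.3],
    [0, 0, 0.001, 0, 0, 0.04, 0.3],
    [0, 0, 0.0012, 0, 0, 0.05, 0.3],
    [0, 0, 0.0012, 0, 0, 0.05, 0.3]
  ]
}}

```text
time_s: 5.43
position: [0.5285, 0.1094, 0.1393]
tcp_rot: [[-0.224, 0.975, 0.0], [0.975, 0.224, -0.001], [-0.001, 0.0, -1.0]]
force: [-1.3, -2.9, 5.7]
opening: 0.416
grasp_force: 30.0
```

```bash
python3 -c "from h import *;st()"
```

```text
5.43 F [-1.34 -2.91  5.67] M [-0.469  0.297 -0.016] toolF [-2.54 -1.95 -5.67] pos [0.5285 0.1094 0.1393] yaw 102.93 J6 -13.0 tau6 0.094 op 0.416 g 30.002111792564392
```

>>> {"method": "move_arm", "body": {
  "increments": [
    [0, 0, 0.0005, 0, 0, 0.02, 0.3],
    [0, 0, 0.001, 0, 0, 0.04, 0.3],
    [0, 0, 0.0012, 0, 0, 0.05, 0.3],
    [0, 0, 0.0012, 0, 0, 0.05, 0.3],
    [0, 0, 0.0012, 0, 0, 0.05, 0.3]
  ]
}}

```text
time_s: 5.85
position: [0.5284, 0.1094, 0.1389]
tcp_rot: [[-0.07, 0.998, 0.0], [0.998, 0.07, -0.001], [-0.001, 0.0, -1.0]]
force: [-1.9, -2.3, 6.3]
opening: 0.416
grasp_force: 30.0
```

```bash
python3 -c "from h import *;st()"
```

```text
5.85 F [-1.87 -2.28  6.3 ] M [-0.456  0.289 -0.077] toolF [-2.15 -2.02 -6.3 ] pos [0.5284 0.1094 0.1389] yaw 93.99 J6 -4.1 tau6 -0.058 op 0.416 g 30.00145196914673
```

Left runs light past 1.1 rad, so it looks sound. I'm releasing it, rising and moving over the right knob.

>>> {"method": "move_arm", "body": {
  "increments": [
    [0, 0, 0, 0, 0, 0, 0.6],
    [0, 0, 0, 0, 0, 0, 0.8],
    [0, 0, 0, 0, 0, 0, 0.8],
    [0, 0, 0, 0, 0, 0, 0.8],
    [0, 0, -0.06, 0, 0, 0, 0.8],
    [0, 0, -0.13, 0, 0, 0, 0.8],
    [0, 0, -0.2, 0, 0, 0, 0.8],
    [0, 0, -0.23, 0, 0, 0, 0.8]
  ]
}}

```text
time_s: 6.52
position: [0.5298, 0.1102, 0.2096]
tcp_rot: [[-0.07, 0.998, 0.004], [0.998, 0.07, 0.0], [0.0, 0.004, -1.0]]
force: [-0.1, 0.4, -0.5]
opening: 0.794
grasp_force: 0.0
```

>>> {"method": "move_arm", "body": {
  "increments": [
    [-0.1, 0.025, 0, 0, 0, 0, 0.8],
    [-0.2, 0.05, 0, 0, 0, 0, 0.8],
    [-0.3, 0.075, 0, 0, 0, 0, 0.8],
    [-0.4, 0.1, 0, 0, 0, 0, 0.8],
    [-0.483, 0.125, 0, 0, 0, 0, 0.8],
    [-0.483, 0.125, 0, 0, 0, 0, 0.8],
    [-0.483, 0.125, 0, 0, 0, 0, 0.8]
  ]
}}

```text
time_s: 7.1
position: [0.5761, -0.0332, 0.2066]
tcp_rot: [[-0.067, 0.998, -0.001], [0.998, 0.067, 0.001], [0.001, -0.001, -1.0]]
force: [-0.1, -0.2, 0.2]
opening: 0.802
grasp_force: 0.0
```

Run:
```python
from h import *
st();s=bot.read_state()
a=viewer.capture("side")['image'][140:240,240:340];b=viewer.capture("top")['image'][170:240,200:300]
f=lambda x:cv2.resize(x,(400,400*x.shape[0]//100),interpolation=cv2.INTER_CUBIC)
a,b=f(a),f(b);b=cv2.copyMakeBorder(b,0,a.shape[0]-b.shape[0],0,0,cv2.BORDER_CONSTANT);cv2.imwrite('pics/m1.png',np.hstack([a,b]))
R=np.array(s['tcp_rot']);print(np.round(R.T@(np.array([.576,-.0325,.141])-s['position'])/.3,4))
```

```text
7.1 F [-0.14 -0.2   0.17] M [-0.031  0.038  0.003] toolF [-0.19 -0.15 -0.17] pos [ 0.5761 -0.0332  0.2066] yaw 93.85 J6 -18.3 tau6 -0.025 op 0.802 g 0.0
[2.200e-03 2.000e-04 2.186e-01]
```

View pics/m1.png

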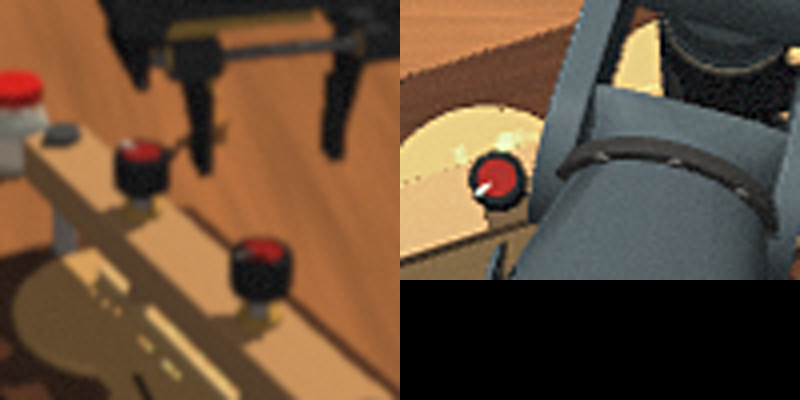

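The top view shows the left knob's line, at (483,189), turned clockwise by about 60°. So it followed the gripper and stayed put. Now the right knob.

>>> {"method": "move_arm", "body": {
  "increments": [
    [0.001, 0, 0.06, 0, 0, 0, 0.8],
    [0.002, 0, 0.12, 0, 0, 0, 0.8],
    [0.002, 0, 0.18, 0, 0, 0, 0.8],
    [0.002, 0, 0.219, 0, 0, 0, 0.75],
    [0.002, 0, 0.219, 0, 0, 0, 0.65],
    [0.002, 0, 0.219, 0, 0, 0, 0.55],
    [0.002, 0, 0.219, 0, 0, 0, 0.5],
    [0.002, 0, 0.219, 0, 0, 0, 0.48]
  ]
}}

```text
time_s: 7.87
position: [0.5766, -0.031, 0.1428]
tcp_rot: [[-0.071, 0.997, 0.002], [0.997, 0.071, -0.0], [-0.001, 0.002, -1.0]]
force: [0.7, -0.1, -0.4]
opening: 0.543
grasp_force: 0.0
```

>>> {"method": "move_arm", "body": {
  "increments": [
    [0, 0, 0, 0, 0, 0, 0.45],
    [0, 0, 0, 0, 0, 0, 0.4],
    [0, 0, 0, 0, 0, 0, 0.3],
    [0, 0, 0, 0, 0, 0, 0.3],
    [0, 0, 0, 0, 0, 0, 0.3],
    [0, 0, 0, 0, 0, 0, 0.3]
  ]
}}

```text
time_s: 8.37
position: [0.576, -0.0315, 0.1424]
tcp_rot: [[-0.07, 0.998, 0.0], [0.998, 0.07, -0.0], [-0.0, 0.0, -1.0]]
force: [-1.4, 0.1, 5.5]
opening: 0.419
grasp_force: 30.0
```

```bash
python3 -c "from h import *;st()"
```

```text
8.37 F [-1.44  0.12  5.5 ] M [-0.052  0.38   0.061] toolF [ 0.21 -1.43 -5.5 ] pos [ 0.576  -0.0315  0.1424] yaw 94.01 J6 -18.2 tau6 0.001 op 0.419 g 30.002008080482483
```

>>> {"method": "move_arm", "body": {
  "increments": [
    [0, 0, 0.0006, 0, 0, 0.022, 0.3],
    [0, 0, 0.0012, 0, 0, 0.044, 0.3],
    [0, 0, 0.0018, 0, 0, 0.067, 0.3],
    [0, 0, 0.0018, 0, 0, 0.067, 0.3]
  ]
}}

```text
time_s: 8.7
position: [0.5762, -0.0315, 0.1418]
tcp_rot: [[0.143, 0.99, 0.001], [0.99, -0.143, -0.0], [0.0, 0.001, -1.0]]
force: [-1.6, -0.1, 4.2]
opening: 0.414
grasp_force: 30.0
```

```bash
python3 -c "from h import *;st()"
```

```text
8.7 F [-1.64 -0.08  4.17] M [-0.03   0.287 -0.075] toolF [-0.32 -1.61 -4.17] pos [ 0.5762 -0.0315  0.1418] yaw 81.79 J6 -6.0 tau6 0.296 op 0.414 g 30.004019737243652
```

>>> {"method": "move_arm", "body": {
  "increments": [
    [0, 0, 0.0005, 0, 0, 0.02, 0.3],
    [0, 0, 0.001, 0, 0, 0.04, 0.3],
    [0, 0, 0.001, 0, 0, 0.04, 0.3]
  ]
}}

```text
time_s: 8.95
position: [0.5763, -0.0315, 0.1415]
tcp_rot: [[0.265, 0.964, 0.001], [0.964, -0.265, -0.0], [0.0, 0.001, -1.0]]
force: [-1.6, 0.2, 5.1]
opening: 0.412
grasp_force: 30.0
```

```bash
python3 -c "from h import *;st()"
```

```text
8.95 F [-1.64  0.23  5.11] M [-0.056  0.331 -0.08 ] toolF [-0.22 -1.64 -5.11] pos [ 0.5763 -0.0315  0.1415] yaw 74.61 J6 1.2 tau6 0.246 op 0.412 g 30.0039741396904
```

>>> {"method": "move_arm", "body": {
  "increments": [
    [0, 0, 0.0005, 0, 0, 0.02, 0.3],
    [0, 0, 0.0008, 0, 0, 0.033, 0.3],
    [0, 0, 0.0008, 0, 0, 0.033, 0.3]
  ]
}}

```text
time_s: 9.2
position: [0.5764, -0.0315, 0.1412]
tcp_rot: [[0.362, 0.932, 0.001], [0.932, -0.362, -0.0], [0.0, 0.001, -1.0]]
force: [-0.8, 0.3, 5.8]
opening: 0.417
grasp_force: 30.0
```

```bash
python3 -c "from h import *;st()"
```

```text
9.2 F [-0.79  0.31  5.81] M [-0.025  0.232 -0.114] toolF [ 0.01 -0.84 -5.81] pos [ 0.5764 -0.0315  0.1412] yaw 68.75 J6 7.0 tau6 0.174 op 0.417 g 30.003828406333923
```

>>> {"method": "move_arm", "body": {
  "increments": [
    [0, 0, 0.0003, 0, 0, 0.012, 0.3],
    [0, 0, 0.0006, 0, 0, 0.022, 0.3],
    [0, 0, 0.0006, 0, 0, 0.022, 0.3]
  ]
}}

```text
time_s: 9.45
position: [0.5765, -0.0316, 0.1411]
tcp_rot: [[0.425, 0.905, 0.002], [0.905, -0.425, -0.0], [0.0, 0.002, -1.0]]
force: [-1.4, -0.6, 5.7]
opening: 0.414
grasp_force: 30.0
```

```bash
python3 -c "from h import *;st()"
```

```text
9.45 F [-1.35 -0.6   5.74] M [-0.044  0.217 -0.063] toolF [-1.12 -0.96 -5.75] pos [ 0.5765 -0.0316  0.1411] yaw 64.82 J6 11.0 tau6 0.078 op 0.414 g 30.003581643104553
```

>>> {"method": "move_arm", "body": {
  "increments": [
    [0, 0, 0.0005, 0, 0, 0.018, 0.3],
    [0, 0, 0.0008, 0, 0, 0.03, 0.3],
    [0, 0, 0.0008, 0, 0, 0.03, 0.3]
  ]
}}

```text
time_s: 9.7
position: [0.5766, -0.0316, 0.1408]
tcp_rot: [[0.509, 0.861, 0.002], [0.861, -0.509, -0.0], [0.001, 0.002, -1.0]]
force: [-0.7, 0.1, 5.3]
opening: 0.413
grasp_force: 30.0
```

```bash
python3 -c "from h import *;st()"
```

```text
9.7 F [-0.67  0.09  5.31] M [-0.055  0.229 -0.029] toolF [-0.26 -0.62 -5.31] pos [ 0.5766 -0.0316  0.1408] yaw 59.41 J6 16.4 tau6 0.12 op 0.413 g 30.003780126571655
```

>>> {"method": "move_arm", "body": {
  "increments": [
    [0, 0, 0.0005, 0, 0, 0.018, 0.3],
    [0, 0, 0.0008, 0, 0, 0.03, 0.3],
    [0, 0, 0.0008, 0, 0, 0.03, 0.3]
  ]
}}

```text
time_s: 9.95
position: [0.5767, -0.0317, 0.1406]
tcp_rot: [[0.588, 0.809, 0.002], [0.809, -0.588, -0.0], [0.001, 0.002, -1.0]]
force: [-1.6, -0.7, 5.8]
opening: 0.415
grasp_force: 30.0
```

```bash
python3 -c "from h import *;st()"
```

```text
9.95 F [-1.6  -0.67  5.8 ] M [-0.106  0.228 -0.063] toolF [-1.48 -0.89 -5.8 ] pos [ 0.5767 -0.0317  0.1406] yaw 54.01 J6 21.8 tau6 0.121 op 0.415 g 30.003900825977325
```

>>> {"method": "move_arm", "body": {
  "increments": [
    [0, 0, 0.0005, 0, 0, 0.018, 0.3],
    [0, 0, 0.0008, 0, 0, 0.03, 0.3],
    [0, 0, 0.0008, 0, 0, 0.03, 0.3]
  ]
}}

```text
time_s: 10.2
position: [0.5769, -0.0317, 0.1403]
tcp_rot: [[0.661, 0.751, 0.002], [0.751, -0.661, -0.001], [0.001, 0.002, -1.0]]
force: [0.1, -0.8, 5.3]
opening: 0.418
grasp_force: 30.0
```

```bash
python3 -c "from h import *;st()"
```

```text
10.2 F [ 0.11 -0.77  5.27] M [-0.141  0.147  0.025] toolF [-0.5   0.6  -5.27] pos [ 0.5769 -0.0317  0.1403] yaw 48.66 J6 27.1 tau6 0.216 op 0.418 g 30.004924535751343
```

>>> {"method": "move_arm", "body": {
  "increments": [
    [0, 0, 0.0004, 0, 0, 0.015, 0.3],
    [0, 0, 0.0005, 0, 0, 0.02, 0.3],
    [0, 0, 0.0005, 0, 0, 0.02, 0.3]
  ]
}}

```text
time_s: 10.45
position: [0.577, -0.0318, 0.1402]
tcp_rot: [[0.705, 0.709, 0.003], [0.709, -0.705, -0.001], [0.001, 0.002, -1.0]]
force: [0.5, 0.9, 5.7]
opening: 0.414
grasp_force: 30.0
```

```bash
python3 -c "from h import *;st()"
```

```text
10.45 F [0.52 0.94 5.67] M [-0.124  0.082  0.102] toolF [ 1.04 -0.28 -5.67] pos [ 0.577  -0.0318  0.1402] yaw 45.14 J6 30.6 tau6 0.175 op 0.414 g 30.00495672225952
```

The moment rises steadily (-0.06, +0.03, +0.10 N m), about 0.9 N m per rad. The left one stayed flat past 1.1 rad. So the right screw binds, at about 0.16 N m above its free running. I'm stopping and turning it back by the full 49°.

>>> {"method": "move_arm", "body": {
  "increments": [
    [0, 0, -0.0009, 0, 0, -0.034, 0.3],
    [0, 0, -0.0018, 0, 0, -0.068, 0.3],
    [0, 0, -0.0027, 0, 0, -0.102, 0.3],
    [0, 0, -0.0036, 0, 0, -0.136, 0.3],
    [0, 0, -0.0045, 0, 0, -0.17, 0.3],
    [0, 0, -0.0053, 0, 0, -0.204, 0.3],
    [0, 0, -0.0062, 0, 0, -0.238, 0.3],
    [0, 0, -0.0071, 0, 0, -0.272, 0.3],
    [0, 0, -0.0071, 0, 0, -0.272, 0.3],
    [0, 0, -0.0071, 0, 0, -0.272, 0.3]
  ]
}}

```text
time_s: 11.28
position: [0.5759, -0.0314, 0.1423]
tcp_rot: [[-0.072, 0.997, 0.0], [0.997, 0.072, -0.0], [-0.0, 0.0, -1.0]]
force: [-0.6, 0.7, 6.2]
opening: 0.416
grasp_force: 30.0
```

```bash
python3 -c "from h import *;st()"
```

```text
11.28 F [-0.6   0.72  6.17] M [-0.106  0.378 -0.007] toolF [ 0.76 -0.54 -6.17] pos [ 0.5759 -0.0314  0.1423] yaw 94.12 J6 -18.3 tau6 -0.031 op 0.416 g 30.00219762325287
```

Back at the start yaw (94.1° against 94.0°). I'm releasing and returning to the left knob.

>>> {"method": "move_arm", "body": {
  "increments": [
    [0, 0, 0, 0, 0, 0, 0.6],
    [0, 0, 0, 0, 0, 0, 0.8],
    [0, 0, 0, 0, 0, 0, 0.8],
    [0, 0, 0, 0, 0, 0, 0.8],
    [0, 0, -0.06, 0, 0, 0, 0.8],
    [0, 0, -0.13, 0, 0, 0, 0.8],
    [0, 0, -0.2, 0, 0, 0, 0.8],
    [0, 0, -0.22, 0, 0, 0, 0.8],
    [0, 0, -0.22, 0, 0, 0, 0.8]
  ]
}}

```text
time_s: 12.03
position: [0.5772, -0.0317, 0.2092]
tcp_rot: [[-0.07, 0.998, 0.004], [0.998, 0.07, -0.001], [-0.001, 0.004, -1.0]]
force: [0.5, -0.1, 0.4]
opening: 0.796
grasp_force: 0.0
```

>>> {"method": "move_arm", "body": {
  "increments": [
    [0.1, -0.025, 0, 0, 0, 0, 0.8],
    [0.2, -0.05, 0, 0, 0, 0, 0.8],
    [0.3, -0.075, 0, 0, 0, 0, 0.8],
    [0.4, -0.1, 0, 0, 0, 0, 0.8],
    [0.483, -0.125, 0, 0, 0, 0, 0.8],
    [0.483, -0.125, 0, 0, 0, 0, 0.8],
    [0.483, -0.125, 0, 0, 0, 0, 0.8],
    [0.483, -0.125, 0, 0, 0, 0, 0.8]
  ]
}}

```text
time_s: 12.7
position: [0.5282, 0.1102, 0.2067]
tcp_rot: [[-0.07, 0.998, -0.001], [0.998, 0.07, -0.001], [-0.0, -0.001, -1.0]]
force: [-0.4, -0.4, 0.0]
opening: 0.803
grasp_force: 0.0
```

Run:
```python
from h import *
st();s=bot.read_state()
R=np.array(s['tcp_rot']);print(np.round(R.T@(np.array([.5285,.1097,.139])-s['position'])/.3,4))
```

```text
12.7 F [-0.37 -0.42  0.01] M [-0.077  0.022 -0.007] toolF [-0.4  -0.4  -0.01] pos [0.5282 0.1102 0.2067] yaw 94.04 J6 -4.1 tau6 -0.001 op 0.803 g 0.0
[-0.0016  0.0013  0.2257]
```

>>> {"method": "move_arm", "body": {
  "increments": [
    [-0.001, 0.001, 0.06, 0, 0, 0, 0.8],
    [-0.001, 0.001, 0.12, 0, 0, 0, 0.8],
    [-0.001, 0.001, 0.18, 0, 0, 0, 0.8],
    [-0.001, 0.001, 0.226, 0, 0, 0, 0.75],
    [-0.001, 0.001, 0.226, 0, 0, 0, 0.65],
    [-0.001, 0.001, 0.226, 0, 0, 0, 0.55],
    [-0.001, 0.001, 0.226, 0, 0, 0, 0.5],
    [-0.001, 0.001, 0.226, 0, 0, 0, 0.48]
  ]
}}

```text
time_s: 13.37
position: [0.5298, 0.1098, 0.1408]
tcp_rot: [[-0.069, 0.998, 0.002], [0.998, 0.069, -0.0], [-0.0, 0.002, -1.0]]
force: [0.1, -0.2, 0.2]
opening: 0.54
grasp_force: 0.0
```

>>> {"method": "move_arm", "body": {
  "increments": [
    [0, 0, 0, 0, 0, 0, 0.45],
    [0, 0, 0, 0, 0, 0, 0.4],
    [0, 0, 0, 0, 0, 0, 0.3],
    [0, 0, 0, 0, 0, 0, 0.3],
    [0, 0, 0, 0, 0, 0, 0.3],
    [0, 0, 0, 0, 0, 0, 0.3]
  ]
}}

```text
time_s: 13.87
position: [0.5284, 0.1102, 0.1405]
tcp_rot: [[-0.07, 0.998, -0.0], [0.998, 0.07, -0.0], [-0.0, -0.0, -1.0]]
force: [-2.7, -0.7, 6.6]
opening: 0.414
grasp_force: 30.0
```

>>> {"method": "move_arm", "body": {
  "increments": [
    [0, 0, 0.0006, 0, 0, 0.022, 0.3],
    [0, 0, 0.0012, 0, 0, 0.044, 0.3],
    [0, 0, 0.0018, 0, 0, 0.067, 0.3],
    [0, 0, 0.0018, 0, 0, 0.067, 0.3]
  ]
}}

```text
time_s: 14.2
position: [0.5285, 0.1102, 0.14]
tcp_rot: [[0.142, 0.99, 0.0], [0.99, -0.142, -0.0], [-0.0, 0.0, -1.0]]
force: [-0.9, -1.2, 5.4]
opening: 0.415
grasp_force: 30.0
```

Run:
```python
from h import *
st()
a=viewer.capture("top")['image'][170:240,200:300];b=viewer.capture("side")['image'][140:240,240:340]
f=lambda x:cv2.resize(x,(400,400*x.shape[0]//100),interpolation=cv2.INTER_CUBIC)
b,a=f(b),f(a);a=cv2.copyMakeBorder(a,0,b.shape[0]-a.shape[0],0,0,cv2.BORDER_CONSTANT);cv2.imwrite('pics/m2.png',np.hstack([b,a]))
```

```text
14.2 F [-0.86 -1.23  5.42] M [-0.345  0.514 -0.088] toolF [-1.34 -0.67 -5.42] pos [0.5285 0.1102 0.14  ] yaw 81.81 J6 8.1 tau6 0.295 op 0.415 g 30.00307023525238
```

View pics/m2.png

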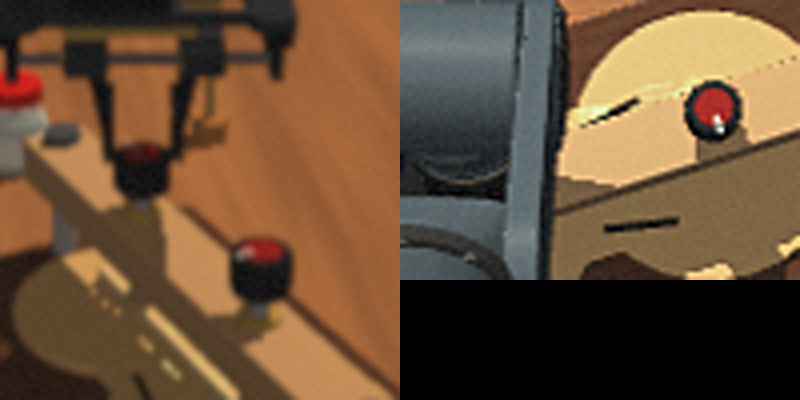

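The right knob's line, at (718,124), points as at the start. The left is gripped squarely. Winding on.

>>> {"method": "move_arm", "body": {
  "increments": [
    [0, 0, 0.0008, 0, 0, 0.03, 0.3],
    [0, 0, 0.0016, 0, 0, 0.06, 0.3],
    [0, 0, 0.0024, 0, 0, 0.09, 0.3],
    [0, 0, 0.0031, 0, 0, 0.12, 0.3],
    [0, 0, 0.0039, 0, 0, 0.15, 0.3],
    [0, 0, 0.0047, 0, 0, 0.18, 0.3],
    [0, 0, 0.0055, 0, 0, 0.21, 0.3],
    [0, 0, 0.0063, 0, 0, 0.24, 0.3],
    [0, 0, 0.0071, 0, 0, 0.27, 0.3],
    [0, 0, 0.0071, 0, 0, 0.27, 0.3]
  ]
}}

```text
time_s: 15.13
position: [0.5288, 0.11, 0.1378]
tcp_rot: [[0.837, 0.547, 0.001], [0.547, -0.837, -0.001], [0.0, 0.001, -1.0]]
force: [-1.8, -1.9, 6.4]
opening: 0.413
grasp_force: 30.0
```

```bash
python3 -c "from h import *;st()"
```

```text
15.13 F [-1.77 -1.89  6.44] M [-0.368  0.39  -0.052] toolF [-2.51  0.62 -6.44] pos [0.5288 0.11   0.1378] yaw 33.17 J6 56.8 tau6 0.418 op 0.413 g 30.002611577510834
```

>>> {"method": "move_arm", "body": {
  "increments": [
    [0, 0, 0.0008, 0, 0, 0.03, 0.3],
    [0, 0, 0.0016, 0, 0, 0.06, 0.3],
    [0, 0, 0.0024, 0, 0, 0.09, 0.3],
    [0, 0, 0.0031, 0, 0, 0.12, 0.3],
    [0, 0, 0.0039, 0, 0, 0.15, 0.3],
    [0, 0, 0.0044, 0, 0, 0.17, 0.3],
    [0, 0, 0.0044, 0, 0, 0.17, 0.3]
  ]
}}

```text
time_s: 15.72
position: [0.529, 0.1098, 0.1365]
tcp_rot: [[0.999, 0.047, 0.001], [0.047, -0.999, -0.001], [0.001, 0.001, -1.0]]
force: [-1.7, -2.5, 4.8]
opening: 0.411
grasp_force: 30.0
```

```bash
python3 -c "from h import *;st()"
```

```text
15.72 F [-1.73 -2.55  4.85] M [-0.452  0.436 -0.053] toolF [-1.85  2.47 -4.85] pos [0.529  0.1098 0.1365] yaw 2.7 J6 87.2 tau6 0.32 op 0.411 g 30.002427399158478
```

>>> {"method": "move_arm", "body": {
  "increments": [
    [0, 0, 0.0005, 0, 0, 0.02, 0.3],
    [0, 0, 0.001, 0, 0, 0.04, 0.3],
    [0, 0, 0.0014, 0, 0, 0.055, 0.3],
    [0, 0, 0.0014, 0, 0, 0.055, 0.3]
  ]
}}

```text
time_s: 16.05
position: [0.529, 0.1097, 0.136]
tcp_rot: [[0.992, -0.124, 0.001], [-0.124, -0.992, -0.001], [0.001, 0.001, -1.0]]
force: [-0.8, -2.3, 5.1]
opening: 0.41
grasp_force: 30.0
```

```bash
python3 -c "from h import *;st()"
```

```text
16.05 F [-0.84 -2.27  5.06] M [-0.527  0.452 -0.065] toolF [-0.55  2.36 -5.06] pos [0.529  0.1097 0.136 ] yaw -7.14 J6 97.1 tau6 0.172 op 0.41 g 30.002278089523315
```

>>> {"method": "move_arm", "body": {
  "increments": [
    [0, 0, 0.0003, 0, 0, 0.01, 0.3],
    [0, 0, 0.0005, 0, 0, 0.017, 0.3],
    [0, 0, 0.0005, 0, 0, 0.017, 0.3]
  ]
}}

```text
time_s: 16.3
position: [0.529, 0.1097, 0.1359]
tcp_rot: [[0.984, -0.176, 0.001], [-0.176, -0.984, -0.001], [0.001, 0.001, -1.0]]
force: [-1.1, -2.8, 4.4]
opening: 0.413
grasp_force: 30.0
```

```bash
python3 -c "from h import *;st()"
```

```text
16.3 F [-1.14 -2.83  4.35] M [-0.502  0.478  0.057] toolF [-0.62  2.99 -4.35] pos [0.529  0.1097 0.1359] yaw -10.11 J6 100.1 tau6 0.197 op 0.413 g 30.001772940158844
```

>>> {"method": "move_arm", "body": {
  "increments": [
    [0, 0, 0.0002, 0, 0, 0.006, 0.3],
    [0, 0, 0.0003, 0, 0, 0.011, 0.3],
    [0, 0, 0.0003, 0, 0, 0.011, 0.3]
  ]
}}

```text
time_s: 16.55
position: [0.529, 0.1096, 0.1359]
tcp_rot: [[0.978, -0.207, 0.001], [-0.207, -0.978, -0.002], [0.001, 0.002, -1.0]]
force: [-1.5, -2.3, 5.5]
opening: 0.413
grasp_force: 30.0
```

```bash
python3 -c "from h import *;st()"
```

```text
16.55 F [-1.55 -2.31  5.45] M [-0.43   0.502  0.651] toolF [-1.03  2.59 -5.45] pos [0.529  0.1096 0.1359] yaw -11.93 J6 101.9 tau6 0.707 op 0.413 g 30.00128746032715
```

The moment jumped to 0.65 N m at 2.96 rad of turn, which is the firm stop. It is home, so I'm releasing and rising clear.

>>> {"method": "move_arm", "body": {
  "increments": [
    [0, 0, 0, 0, 0, 0, 0.6],
    [0, 0, 0, 0, 0, 0, 0.8],
    [0, 0, 0, 0, 0, 0, 0.8],
    [0, 0, 0, 0, 0, 0, 0.8],
    [0, 0, -0.06, 0, 0, 0, 0.8],
    [0, 0, -0.13, 0, 0, 0, 0.8],
    [0, 0, -0.2, 0, 0, 0, 0.8],
    [0, 0, -0.25, 0, 0, 0, 0.8],
    [0, 0, -0.25, 0, 0, 0, 0.8]
  ]
}}

```text
time_s: 17.3
position: [0.531, 0.1106, 0.2131]
tcp_rot: [[0.978, -0.211, 0.007], [-0.211, -0.978, 0.0], [0.007, -0.002, -1.0]]
force: [-0.3, -0.2, -0.1]
opening: 0.795
grasp_force: 0.0
```

>>> {"method": "move_arm", "body": {
  "increments": [
    [0, -0.1, 0, 0, 0, 0, 0.8],
    [0, -0.2, 0, 0, 0, 0, 0.8],
    [0, -0.3, 0, 0, 0, 0, 0.8],
    [0, -0.4, 0, 0, 0, 0, 0.8],
    [0, -0.5, 0, 0, 0, 0, 0.8],
    [0, -0.6, 0, 0, 0, 0, 0.8],
    [0, -0.7, 0, 0, 0, 0, 0.8],
    [0, -0.7, 0, 0, 0, 0, 0.8],
    [0, -0.7, 0, 0, 0, 0, 0.8]
  ]
}}

```text
time_s: 18.05
position: [0.5721, 0.3168, 0.2082]
tcp_rot: [[0.978, -0.208, -0.002], [-0.208, -0.978, -0.001], [-0.002, 0.001, -1.0]]
force: [-0.2, -0.8, 0.1]
opening: 0.797
grasp_force: 0.0
```

Run:
```python
from h import *
st()
a=viewer.capture("top")['image'][170:240,200:300];b=viewer.capture("side")['image'][140:240,240:340]
f=lambda x:cv2.resize(x,(400,400*x.shape[0]//100),interpolation=cv2.INTER_CUBIC)
b,a=f(b),f(a);a=cv2.copyMakeBorder(a,0,b.shape[0]-a.shape[0],0,0,cv2.BORDER_CONSTANT);cv2.imwrite('pics/m3.png',np.hstack([b,a]))
```

```text
18.05 F [-0.25 -0.76  0.14] M [-0.063  0.122 -0.051] toolF [-0.08  0.8  -0.14] pos [0.5721 0.3168 0.2082] yaw -12.02 J6 121.2 tau6 0.022 op 0.797 g 0.0
```

View pics/m3.png

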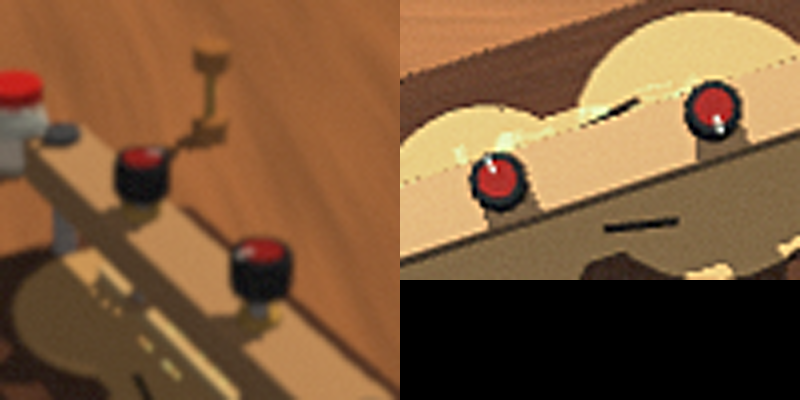

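The left knob's line, at (490,162), is turned about 170° and the knob sits visibly lower. The right line, at (718,124), points as at the start. The jar and spool clamp look untouched, and the arm is clear.

```bash
python3 -c "from rig import workorder;print(workorder.hand_in())"
```

```text
the job is handed in; nothing more can be done
None
```

The right screw is the crossed one: I stopped at its first bind and turned it back to where it started; the left is wound home to its firm stop, both are released, and the job is handed in.

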